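Pack the writing box after the calligraphy lesson

ROBOT

A 6-joint arm with a two-finger parallel gripper is mounted at the origin on the work surface. World frame = base frame: x ahead of the robot, y to its left, z up, the work surface at z = 0. Lengths are in m, angles in rad, forces in N, time in s.
With the tool pointing down it reaches from about 0.225 to 0.875 m from the base axis. Payload 3.4 kg.
Tool frame: the origin (TCP) lies on the centre line of the jaws, within the pads' length; the fingertips stand 11 mm ahead of it and the grasp point (between the pads) lies 8 mm behind it; z points along the fingers, y is the line along which they close (so a half turn about z gives the same grasp; the last joint's range is limited). The gripper opens to 85 mm and grips with 20 to 120 N. Pads are 22 mm wide; open, the fingers measure 114 mm over their backs; the gripper's body (76 mm by 85 mm) begins 54 mm behind the grasp point. The pads swing forward as they close: fully open they stand 13 mm farther back than shut.
Start: joints at [-0.121, 0.276, 1.505, -0, 1.361, -0.121], TCP at [0.575, -0, 0.242] pointing down, gripper open.
Joint ranges: [-2.89, 2.89], [-0.75, 2.08], [0.22, 2.7], [-1.18, 4.32], [0.11, 2.71], [-2.7, 2.7]. Speed limits (rad/s): [2.57, 2.57, 3.14, 3.14, 3.14, 3.14].

INTERFACE

Orientations are given as a unit quaternion [w, x, y, z].
In Python, from rig import manip, eyes, job gives the robot as it stands.
- The arm moves only by the tool drive_tool, never from a script. Its argument "rows" is a list of rows, each a list of 3 entries, a list of its own where there are three numbers: the turn, a rotation vector about the world's x, y, z in rad, then the shift along the world's x, y, z in cm, then the finger opening in cm, from 0 to 8.54. A call has 1 to 8 rows; each row shifts and turns the commanded pose from where the row before left it; what a row does not reach is not made up. A row lasts 1/8 s, in which the tool goes at most 62.5 mm and 10.7 degrees, less where a joint would pass 70% of its speed; a pose out of reach is approached as far as the arm can. A call is refused whole if a number of a shift passes 6.25 or a number of a turn 0.188, either way. A call with a gripper value outside its range is refused whole. The fingers move at their own pace and stop on an object; "force" is the grip in N (left out, the last holds). Time passes only in rows, so rows that do not move let the fingers close. It gives the time, the measured TCP pose, the force, the opening and the grip force at its end, in the units of the state.
- manip.get_state(): the state, without advancing time (a new reading comes with each control period).
- eyes.get_image(name): name is "scene" or "side" or "wrist"; returns the picture (384x512x3 uint8, red, green, blue); there is no depth.
- eyes.get_calibration(name): a dict with "camera_matrix" (3x3 intrinsics, pixels), "k1" (the pictures are not rectified: a ray, as slopes to the right and down, at radius r is drawn at 1 + k1 r^2 times it, then the intrinsics apply), "view" (4x4, takes a point from world to camera coordinates). Camera axes: x right, y up, looking along -z (the intrinsics and any distortion apply to the point x, -y, -z); pixel columns grow to the right and rows downward; lengths in m; the calibration is good to about 2 mm. A picture is of the moment at which its call begins: read the wrist's pose just before it. get_calibration takes no time and is no camera call; for the wrist camera it gives the pose at the moment of the call.
- job.sign_off(): hands the job in; it is judged then, once.
The state is a dict: "clock": time; "qpos": joint angles; "qd": joint speeds; "effort": joint torques, N m; "position": TCP position; "ee_rot": TCP orientation; "contact_force": force on the tool from outside, world axes, zero at the start; "moment": the same for the moment, N m; "width": finger opening in m; "gripper_force": force on a finger pad.
Only numpy, scipy, OpenCV 4.12 (cv2) and the standard library are available. Lean on these libraries where they do the work, as an engineer would, in place of code of your own. Each camera call takes 0.05 s, during which the arm holds its last target. There are 200 camera calls.

TASK

The lesson is over: pack the calligraphy set lying on the blue felt mat into the two trays of the open writing box. The stone inkstone goes into the large compartment of the stone tray and the small white water dropper into the compartment beside it; the full-length ink stick goes into the wider channel of the long tray and the short paperweight into its narrower channel, each set down flat on its tray's floor and not dropped. The plastic ink tray, the worn stub of ink stick and the long paperweight belong to the class: leave them where they lie.

Things in the scene. Friction and masses are not known exactly. Their poses are not given: they have to be found in the camera images.
- writing_box: Open, shallow base of a brown wooden writing box, 194 (x) x 216 (y) x 14 mm, fixed on the grey ridged mat (3 mm thick). Origin: centre of its underside, z up. Its x points within 0.5 rad of straight away from the robot (world x). Two pale trays fill it side by side along y, either one at either side, axes parallel to the box's; all rims are 17 mm above the table. Nothing on the two mats is over 51 mm high.
- stone_tray: Pale wooden tray in the writing box (fixed), 178 (x) x 100 (y) x 9 mm, floor 4 mm thick, walls 3 mm wide rising 5 mm above the floor. Origin: centre of its underside (8 mm above the table); z up. A divider across it makes two compartments: the large one for the inkstone is 109 (x) x 94 (y) mm inside, centred at x = -31.5 mm, y = 0; the small one for the water dropper is 60 (x) x 94 (y) mm inside, centred at x = +56 mm, y = 0.
- long_tray: Pale wooden tray in the writing box (fixed), 178 (x) x 100 (y) x 9 mm, floor 4 mm thick, walls 3 mm wide rising 5 mm above the floor. Origin: centre of its underside (8 mm above the table); z up. A divider along its x makes two channels, each 172 mm long inside and centred at x = 0: the wider, for the ink stick, is 54 mm wide, centred at y = -20 mm; the narrower, for the paperweight, is 37 mm wide, centred at y = +28.5 mm.
- inkstone: Inkstone to be packed: solid slab of dull grey slate, 92 (x) x 56 (y) x 20 mm, about 0.24 kg, straight sides, with a hollowed top whose deeper pond is at the +x end. Origin: centre of its underside. Lies flat on the 3 mm felt mat. Either way round in its compartment will do.
- dropper: Water dropper to be packed: small round white ceramic pot with a blue line, 40 mm in diameter and 34 mm high, about 55 g, with a thin short spout whose tip reaches 29 mm from the axis towards its +x at 22 to 32 mm height. Widest (40 mm) between 12 and 22 mm height. Origin: centre of its underside. Stands on the felt mat; any turn about the vertical will do in its compartment.
- ink_stick: Full-length ink stick to be packed: flat black bar 90 (x) x 25 (y) x 13 mm with two thin gold lines on top, about 38 g. Origin: centre of its underside. Lies flat on the felt mat. It goes lengthwise in its channel, either way round.
- paperweight: Short paperweight to be packed: steel bar 120 (x) x 16 (y) x 12 mm with a small round knob (12 mm wide, 12 mm high) on the middle of its top, about 0.18 kg. Origin: centre of its underside. Lies flat on the felt mat. It goes lengthwise in its channel, either way round.
- ink_tray: Not to be packed: the class's ink tray of thin black plastic, 116 (x) x 74 (y) x 24 mm, an open box with two wells, loose on the felt mat, about 90 g. Origin: centre of its underside.
- ink_stub: Not to be packed: worn-down stub of an ink stick, 46 (x) x 25 (y) x 13 mm, black with short gold lines, loose on the felt mat, about 20 g. Origin: centre of its underside.
- long_paperweight: Not to be packed: the class's long paperweight, steel bar 190 (x) x 18 (y) x 12 mm with the same kind of knob on its middle, loose on the felt mat, about 0.31 kg. Origin: centre of its underside.
There are look-alikes about, which are no part of the job. Leave any pink look-alike of the ink_stick alone.

How it is judged:
At the end, for the whole second after the job is handed in: Inkstone, water dropper, full ink stick and short paperweight each lie inside their own compartment, flat on the tray floor (within 2.5 mm, tilt under 0.08 rad), released and at rest; plastic ink tray, stub and long paperweight are within 20 mm of where they started (x of inkstone in the frame of stone_tray between -0.042 and -0.021 m and y of inkstone in the frame of stone_tray between -0.021 and 0.021 m and z of inkstone in the frame of stone_tray between 0.001 and 0.0065 m and angle between each of inkstone, dropper, ink_stick, paperweight's own z axis and vertical below 0.08 rad and linear speed of each of inkstone, dropper, ink_stick, paperweight below 0.01 m/s and angular speed of each of inkstone, dropper, ink_stick, paperweight below 0.1 rad/s and x of dropper in the frame of stone_tray between 0.0435 and 0.0685 m and y of dropper in the frame of stone_tray between -0.029 and 0.029 m and z of dropper in the frame of stone_tray between 0.001 and 0.0065 m and x of ink_stick in the frame of long_tray between -0.043 and 0.043 m and y of ink_stick in the frame of long_tray between -0.036 and -0.004 m and z of ink_stick in the frame of long_tray between 0.001 and 0.0065 m and x of paperweight in the frame of long_tray between -0.028 and 0.028 m and y of paperweight in the frame of long_tray between 0.0165 and 0.0405 m and z of paperweight in the frame of long_tray between 0.001 and 0.0065 m and distance of each of ink_tray, ink_stub, long_paperweight from where it was at the start of the episode below 0.02 m); the robot touches nothing.
It fails at once if one of the four packed things is dropped (falls faster than 0.6 m/s, a fall of about 2 cm, out of the grip) ((contact force between the fingers and inkstone below 0.02 N and linear speed of inkstone above 0.6 m/s) or (contact force between the fingers and dropper below 0.02 N and linear speed of dropper above 0.6 m/s) or (contact force between the fingers and ink_stick below 0.02 N and linear speed of ink_stick above 0.6 m/s) or (contact force between the fingers and paperweight below 0.02 N and linear speed of paperweight above 0.6 m/s)).
It also fails if it takes over 112 s, if anything falls off the work surface, if the arm or the gripper's body presses on something with over 40 N, if the wrist force passes 120 N, or if a joint passes its speed limit or range.

## Working session

There is one attempt and no reset: what is moved stays moved. The work goes in short steps, Python scripts to look and compute and a tool call to move; the robot and the scene stay as the last step left them, time stands still between calls to the robot, and variables do not carry over. Pictures are saved under pics/ and viewed, at most 17 in all, crops included, and the job is handed in when it is done.

Besides the shell and the picture viewer there is one more tool, called after ">>>" by a JSON object that holds its "name" and its "arguments", one argument or row to a line. drive_tool: Moves the arm, as the interface text tells. Its arguments: {"type":"object","properties":{"rows":{"type":"array"},"force":{"type":"number"}},"required":["rows"]}

```bash
mkdir -p pics
cat > h.py <<'E'
import numpy as np, cv2
from rig import manip, eyes, job
def snap(n,f):
    c=eyes.get_calibration(n); im=eyes.get_image(n); cv2.imwrite('pics/'+f,im[:,:,::-1]); return im,c
def ray(c,uv,z):
    K=np.array(c['camera_matrix'],float);V=np.array(c['view'],float)
    p=cv2.undistortPoints(np.array([[uv]],float),K,np.array([c['k1'],0,0,0,0.]))[0,0]
    R=V[:3,:3].T;o=-R@V[:3,3];d=R@np.array([p[0],-p[1],-1.])
    return o+d*(z-o[2])/d[2]
def proj(c,P):
    K=np.array(c['camera_matrix'],float);V=np.array(c['view'],float)
    q=V[:3,:3]@np.array(P)+V[:3,3];x=np.array([q[0],-q[1]])/-q[2];x=x*(1+c['k1']*(x@x))
    return K[:2,:2]@x+K[:2,2]
E
python3 - <<'E'
from h import *
a,c=snap('scene','a.png');b,d=snap('side','b.png');w,e=snap('wrist','w.png')
for k in (c,d,e): print(k['k1'],np.round(k['camera_matrix'],1).tolist(),np.round(-np.array(k['view'])[:3,:3].T@np.array(k['view'])[:3,3],3))
print(manip.get_state())
cv2.imwrite('pics/all.png',cv2.resize(a,(800,600),interpolation=cv2.INTER_CUBIC)[:,:,::-1])
E
```

```text
-0.09994197490662397 [[348.1, 0.0, 253.3], [0.0, 348.1, 188.6], [0.0, 0.0, 1.0]] [1.203 0.289 0.928]
-0.10464855932552426 [[413.0, 0.0, 249.3], [0.0, 413.0, 193.8], [0.0, 0.0, 1.0]] [ 0.377 -0.866  0.973]
0.023657248623215082 [[341.7, 0.0, 252.3], [0.0, 341.7, 192.9], [0.0, 0.0, 1.0]] [0.576 0.074 0.373]
{'clock': 0.15, 'qpos': array([-1.21036968e-01,  2.76439341e-01,  1.50584565e+00,  3.01028515e-05,
        1.36072414e+00, -1.20966916e-01]), 'qd': array([ 0.00194191, -0.0013479 , -0.00467122,  0.00066894, -0.00087581,
        0.00083319]), 'effort': array([ 9.65923646e-04, -4.17143512e+01, -2.46032345e+01, -1.26433165e-04,
        7.58384820e-03, -3.43765259e-05]), 'position': array([5.74610919e-01, 3.11628452e-05, 2.41643028e-01]), 'ee_rot': array([-5.66662333e-04,  7.07133597e-01,  7.07079609e-01, -4.25099898e-04]), 'contact_force': array([-0.0103872 , -0.07642992, -0.73089244]), 'moment': array([-0.00766101, -0.01151449,  0.03897209]), 'gripper_force': 0.0, 'width': 0.08543467481579038}
```

View pics/all.png

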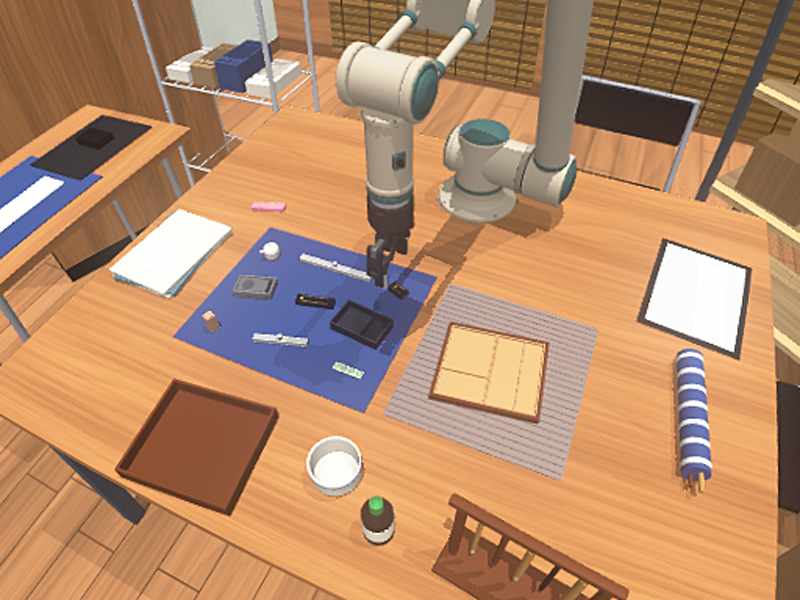

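View pics/w.png

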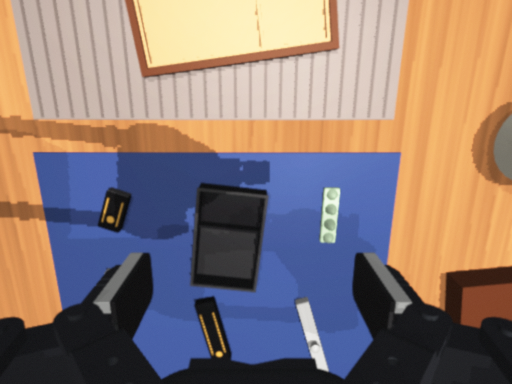

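The scene picture shows the felt mat centred near (300,310) and the writing box near (490,370). The stone tray is at lower y and the long tray at higher y. The wrist view confirms image up = +y and right = +x, with the stub at (115,210), ink tray at (230,237), ink stick at (212,328) and short paperweight at (312,335).

Run:
```python
from h import *
c=eyes.get_calibration('scene')
s=1.5625
for n,uv,z in [('inkstone',(255,287),.02),('dropper',(270,252),.02),('stick',(315,300),.016),('pw',(280,340),.015),('longpw',(337,267),.015),('stub',(398,290),.016),('inktray',(362,323),.02),('box1',(452,323),.017),('box2',(548,340),.017),('box3',(540,420),.017),('box4',(431,397),.017),('brown',(211,322),.03),('pink',(268,207),.01)]:
    print(n,np.round(ray(c,np.array(uv)/s,z)[:2],3))
```

```text
inkstone [ 0.55  -0.361]
dropper [ 0.435 -0.393]
stick [ 0.528 -0.214]
pw [ 0.657 -0.228]
longpw [ 0.413 -0.219]
stub [ 0.426 -0.054]
inktray [ 0.549 -0.085]
box1 [0.47  0.093]
box2 [0.434 0.297]
box3 [0.629 0.327]
box4 [0.662 0.118]
brown [ 0.684 -0.385]
pink [ 0.276 -0.504]
```

>>> {"name": "drive_tool", "arguments": {
  "rows": [
    [[0,0,0],[-2,-5,0.5],8.5],
    [[0,0,0],[-2,-5,0.5],8.5],
    [[0,0,0],[-2,-5,0.5],8.5],
    [[0,0,0],[-2,-5,0.5],8.5],
    [[0,0,0],[0,-3,0],8.5],
    [[0,0,0],[0,0,0],8.5],
    [[0,0,0],[0,0,0],8.5]
  ]
}}

```text
clock: 1.02
position: [0.4948, -0.2292, 0.2619]
ee_rot: [-0.001, 0.707, 0.707, 0.0]
contact_force: [1.0, 0.5, -0.5]
width: 0.0852
gripper_force: 0.0
```

Run:
```python
from h import *
w,e=snap('wrist','w2.png');print(np.round(-np.array(e['view'])[:3,:3].T@np.array(e['view'])[:3,3],3))
```

```text
[ 0.496 -0.156  0.393]
```

View pics/w2.png

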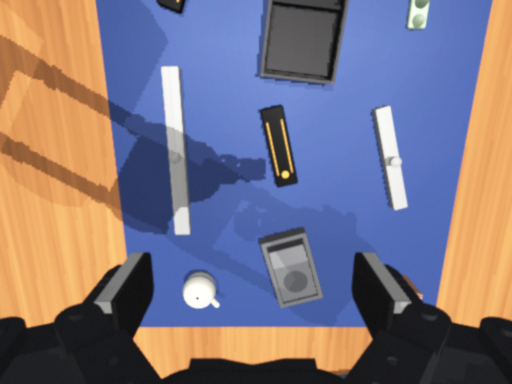

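The frame shows the ink stick at (279,146), short paperweight at (391,158), inkstone at (291,267), dropper at (200,290) and long paperweight at (176,150). All four targets are clear of the fingers.

```bash
cat >> h.py <<'E'
def rect(im,c,uv,z,half=75):
    """minAreaRect of the non-blue blob at uv, top-face height z -> world centre, long-axis yaw, sizes"""
    f=im.astype(int); m=((f[:,:,2]-f[:,:,0]<25)).astype(np.uint8)
    n,l,st,ce=cv2.connectedComponentsWithStats(m,connectivity=4)
    k=l[int(uv[1]),int(uv[0])]
    if k==0: return None
    p=np.argwhere(l==k)[:,::-1]
    P=np.array([ray(c,q,z)[:2] for q in p])
    (cx,cy),(w,h),_=r=cv2.minAreaRect((P*1000).astype(np.float32))
    b=cv2.boxPoints(r);e=max([b[1]-b[0],b[2]-b[1]],key=np.linalg.norm)
    a=np.arctan2(e[1],e[0]);a=(a+np.pi/2)%np.pi-np.pi/2
    return np.round([cx,cy,a*1000,w,h],1),P.mean(0).round(4),len(p)
E
python3 - <<'E'
from h import *
w=cv2.imread('pics/w2.png')[:,:,::-1];e=eyes.get_calibration('wrist')
for n,uv,z in [('stick',(270,146),.016),('pw',(388,140),.015),('stone',(291,250),.02),('drop',(198,280),.025),('long',(170,100),.015),('inktray',(280,50),.027)]:
    print(n,rect(w,e,uv,z))
E
```

```text
stick (array([  525.4,  -216. , -1342.2,    23.3,    87.8]), array([ 0.5251, -0.2145]), 1666)
pw (array([  650.8,  -230.5, -1283. ,    19.7,   120.3]), array([ 0.6495, -0.228 ]), 1759)
stone (array([  543.4,  -364.5, -1286.1,    55.6,    98.7]), array([ 0.5433, -0.3631]), 3274)
drop (array([  430.2,  -392.6, -1391.2,    41.2,    52.2]), array([ 0.4314, -0.3922]), 969)
long (array([  411.5,  -226.7, -1559.7,    20. ,   188.9]), array([ 0.4113, -0.2202]), 2948)
inktray (array([ 545.2, -108.3, 1460.4,   76. ,   75.3]), array([ 0.5457, -0.1088]), 6203)
```

>>> {"name": "drive_tool", "arguments": {
  "rows": [
    [[0,0,0.12],[1.5,0.6,-4],8.5],
    [[0,0,0.109],[1.6,0.6,-4],8.5],
    [[0,0,0],[0,0,-4],8.5],
    [[0,0,0],[0,0,-4],8.5],
    [[0,0,0],[0,0,0],5],
    [[0,0,0],[0,0,0],5]
  ]
}}

```text
clock: 1.82
position: [0.5271, -0.2177, 0.1037]
ee_rot: [0.001, 0.621, 0.784, 0.0]
contact_force: [-0.2, 0.4, 0.5]
width: 0.0513
gripper_force: 0.0
```

Run:
```python
from h import *
w,e=snap('wrist','w3.png');s=manip.get_state();print(s['position'],s['width'])
for g in [(.5254,-.216,.016)]:
    u=proj(e,g);print(u)
    for d in (0,-12): 
        print(rect(w,e,u+[d,0],.016))
```

```text
[ 0.52747836 -0.21814872  0.10424842] 0.05023761356010054
[248.64797303 199.87130097]
(array([  525.5,  -216.1, -1346.3,    23.5,    88.3]), array([ 0.525 , -0.2138]), 4390)
(array([  525.5,  -216.1, -1346.3,    23.5,    88.3]), array([ 0.525 , -0.2138]), 4390)
```

View pics/w3.png

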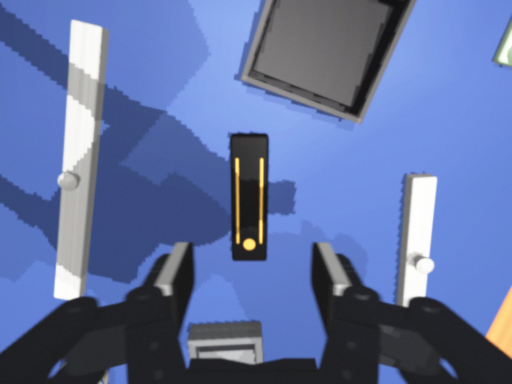

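The stick stands upright in the frame at (250,197), centred between the jaws and agreeing with the first estimate.

>>> {"name": "drive_tool", "arguments": {
  "rows": [
    [[0,0,0],[-0.2,0.2,-3],4.5],
    [[0,0,0],[0,0,-3],4.5],
    [[0,0,0],[0,0,-1],4.5],
    [[0,0,0],[0,0,-0.5],4.5],
    [[0,0,0],[0,0,-0.3],4.5],
    [[0,0,0],[0,0,0],4.5],
    [[0,0,0],[0,0,0],4.5]
  ]
}}

```text
clock: 2.75
position: [0.5244, -0.2162, 0.0249]
ee_rot: [0.001, 0.622, 0.783, 0.0]
contact_force: [-0.5, -0.3, 0.5]
width: 0.0448
gripper_force: 0.0
```

Run:
```python
from h import *
w,e=snap('side','s1.png');s=manip.get_state();print(s['position'],s['width'],s['contact_force'])
u=proj(e,(.5254,-.216,.02)).astype(int);print(u)
cv2.imwrite('pics/s1c.png',cv2.resize(w[u[1]-50:u[1]+35,u[0]-55:u[0]+55],None,fx=6,fy=6,interpolation=cv2.INTER_CUBIC)[:,:,::-1])
```

```text
[ 0.52432447 -0.21617406  0.02482546] 0.04511335618005091 [ 0.9771044  -0.29774477 -0.06716767]
[272 245]
```

View pics/s1c.png

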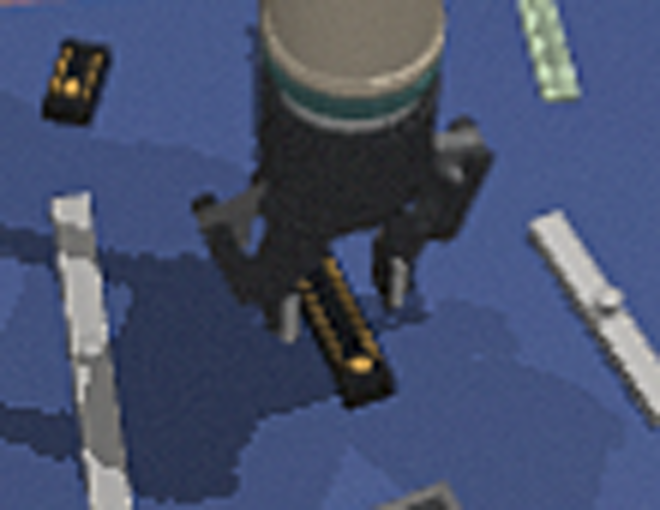

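The fingers straddle the stick's middle, with tips still above the felt. Next I feel for the felt.

>>> {"name": "drive_tool", "arguments": {
  "rows": [
    [[0,0,0],[0,0,-0.3],4],
    [[0,0,0],[0,0,-0.3],4],
    [[0,0,0],[0,0,-0.2],4],
    [[0,0,0],[0,0,0],4]
  ]
}}

```text
clock: 3.3
position: [0.5239, -0.2159, 0.016]
ee_rot: [-0.0, 0.622, 0.783, -0.0]
contact_force: [0.3, -0.1, -0.5]
width: 0.04
gripper_force: 0.0
```

>>> {"name": "drive_tool", "arguments": {
  "rows": [
    [[0,0,0],[0,0,-0.2],4],
    [[0,0,0],[0,0,0],4]
  ]
}}

```text
clock: 3.55
position: [0.5239, -0.216, 0.0142]
ee_rot: [-0.0, 0.622, 0.783, 0.0]
contact_force: [0.3, 0.5, -0.2]
width: 0.0398
gripper_force: 0.0
```

>>> {"name": "drive_tool", "arguments": {
  "rows": [
    [[0,0,0],[0,0,-0.15],4],
    [[0,0,0],[0,0,0],4]
  ]
}}

```text
clock: 3.8
position: [0.5239, -0.2159, 0.0127]
ee_rot: [-0.0, 0.622, 0.783, 0.0]
contact_force: [-0.3, 0.9, 0.8]
width: 0.0401
gripper_force: 0.0
```

>>> {"name": "drive_tool", "arguments": {
  "rows": [
    [[0,0,0],[0,0,-0.15],4],
    [[0,0,0],[0,0,0],4]
  ]
}}

```text
clock: 4.05
position: [0.5241, -0.216, 0.0125]
ee_rot: [0.0, 0.622, 0.783, 0.0]
contact_force: [-1.8, 0.7, 8.9]
width: 0.0395
gripper_force: 4.1
```

>>> {"name": "drive_tool", "arguments": {
  "rows": [
    [[0,0,0],[0.1,0,0.8],4],
    [[0,0,0],[0,0,0],3],
    [[0,0,0],[0,0,0],2],
    [[0,0,0],[0,0,0],2],
    [[0,0,0],[0,0,0],2],
    [[0,0,0],[0,0,0],2]
  ],
  "force": 30
}}

```text
clock: 4.8
position: [0.5255, -0.2162, 0.0198]
ee_rot: [0.001, 0.622, 0.783, 0.0]
contact_force: [-1.0, 0.1, 5.8]
width: 0.0237
gripper_force: 29.9
```

>>> {"name": "drive_tool", "arguments": {
  "rows": [
    [[0,0,0],[0,0,1],2],
    [[0,0,0],[0,0,2],2],
    [[0,0,0],[0,0,5],2],
    [[0,0,0],[0,0,5],2],
    [[0,0,0],[0,0,4],2]
  ]
}}

```text
clock: 5.42
position: [0.5251, -0.216, 0.1916]
ee_rot: [0.001, 0.622, 0.783, 0.0]
contact_force: [0.3, 0.4, -0.2]
width: 0.0242
gripper_force: 29.6
```

>>> {"name": "drive_tool", "arguments": {
  "rows": [
    [[0,0,0.18],[0,5.5,0.5],2],
    [[0,0,0.18],[0,5.5,0.5],2],
    [[0,0,0.18],[0,5.5,0],2],
    [[0,0,0.18],[0,5.5,0],2],
    [[0,0,0.18],[0,5.5,0],2],
    [[0,0,0.18],[0,5.5,0],2],
    [[0,0,0.18],[0.5,5.5,0],2],
    [[0,0,0.18],[0.5,5.5,0],2]
  ]
}}

```text
clock: 6.42
position: [0.5346, 0.2257, 0.1995]
ee_rot: [-0.0, -0.052, 0.999, -0.0]
contact_force: [1.5, 0.0, -1.5]
width: 0.0239
gripper_force: 29.6
```

>>> {"name": "drive_tool", "arguments": {
  "rows": [
    [[0,0,0],[0,1.5,0],2],
    [[0,0,0],[0,0,0],2],
    [[0,0,0],[0,0,0],2]
  ]
}}

```text
clock: 6.8
position: [0.5348, 0.2375, 0.1992]
ee_rot: [-0.0, -0.048, 0.999, -0.001]
contact_force: [0.0, -0.1, -1.5]
width: 0.0241
gripper_force: 29.6
```

Run:
```python
from h import *
w,e=snap('wrist','w4.png');s=manip.get_state();print(s['position'],s['ee_rot'])
```

```text
[0.53490138 0.23737815 0.19931447] [-2.47564285e-04 -4.80776630e-02  9.98843485e-01 -4.10961582e-04]
```

View pics/w4.png

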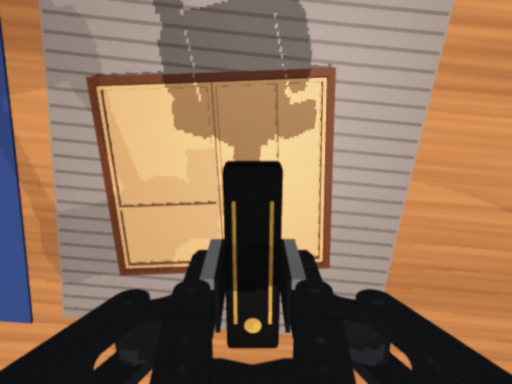

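The box's outer corners appear at (90,76), (335,68), (330,268) and (120,275). The long tray is on the right, with its wider channel between columns 217 and 278. The stone tray is on the left, with its large compartment at the top (-x).

Run:
```python
from h import *
e=eyes.get_calibration('wrist')
P=np.array([ray(e,u,.017)[:2] for u in [(89,77),(335,68),(331,268),(121,276)]])
print(P.round(4),P.mean(0)); 
for i in range(4):
    d=P[(i+1)%4]-P[i];print(np.linalg.norm(d).round(4),np.arctan2(d[1],d[0]).round(3))
w=cv2.imread('pics/w4.png')[:,:,::-1].astype(int)
# brown mask rect
m=((w[:,:,0]<150)&(w[:,:,0]-w[:,:,2]>35)).astype(np.uint8);m[285:]=0;m[:55]=0;m[:,:70]=0;m[:,350:]=0
n,l,st,ce=cv2.connectedComponentsWithStats(m)
k=1+np.argmax(st[1:,2]*st[1:,3]);p=np.argwhere(l==k)[:,::-1]
Q=np.array([ray(e,q,.017)[:2] for q in p])*1000
r=cv2.minAreaRect(Q.astype(np.float32));print(st[k],r)
print([ray(e,u,.017)[:2].round(4) for u in [(217,150),(278,150),(215,90),(277,90)]])
```

```text
[[0.4665 0.0887]
 [0.4385 0.299 ]
 [0.6294 0.327 ]
 [0.659  0.113 ]] [0.54834756 0.2069197 ]
0.2122 1.703
0.1929 0.145
0.2161 -1.433
0.1941 -3.016
[  86   67  250  209 6154] ((548.0736083984375, 205.26722717285156), (194.77706909179688, 216.44264221191406), 7.758074760437012)
[array([0.519 , 0.2026]), array([0.5136, 0.2587]), array([0.4663, 0.1974]), array([0.4611, 0.2515])]
```

>>> {"name": "drive_tool", "arguments": {
  "rows": [
    [[0,0,0.04],[0.9,-0.15,-3],2],
    [[0,0,0],[0,0,-4],2],
    [[0,0,0],[0,0,-4],2],
    [[0,0,0],[0,0,-3.5],2],
    [[0,0,0],[0,0,-1],2],
    [[0,0,0],[0,0,-0.5],2],
    [[0,0,0],[0,0,-0.5],2],
    [[0,0,0],[0,0,0],2]
  ]
}}

```text
clock: 7.85
position: [0.5445, 0.2376, 0.0351]
ee_rot: [0.001, -0.069, 0.998, 0.0]
contact_force: [0.8, -0.8, 0.3]
width: 0.0234
gripper_force: 29.7
```

>>> {"name": "drive_tool", "arguments": {
  "rows": [
    [[0,0,0],[0,0,-0.2],2],
    [[0,0,0],[0,0,-0.15],2],
    [[0,0,0],[0,0,0],2]
  ]
}}

```text
clock: 8.22
position: [0.544, 0.2376, 0.0309]
ee_rot: [0.0, -0.069, 0.998, 0.0]
contact_force: [1.1, -0.7, 0.1]
width: 0.0236
gripper_force: 29.7
```

>>> {"name": "drive_tool", "arguments": {
  "rows": [
    [[0,0,0],[0,-0.15,-0.15],2],
    [[0,0,0],[0,0,-0.1],2],
    [[0,0,0],[0,0,0],2]
  ]
}}

```text
clock: 8.6
position: [0.544, 0.2358, 0.0289]
ee_rot: [0.0, -0.069, 0.998, -0.0]
contact_force: [-2.3, -1.7, 4.4]
width: 0.0238
gripper_force: 30.2
```

>>> {"name": "drive_tool", "arguments": {
  "rows": [
    [[0,0,0],[0,0,-0.1],2],
    [[0,0,0],[0,0,0],2]
  ]
}}

```text
clock: 8.85
position: [0.544, 0.2358, 0.0288]
ee_rot: [0.0, -0.069, 0.998, -0.0]
contact_force: [-2.8, -1.1, 10.3]
width: 0.0236
gripper_force: 30.8
```

Firm contact came exactly at the expected height, so I release, lift, and head for the paperweight.

>>> {"name": "drive_tool", "arguments": {
  "rows": [
    [[0,0,0],[0,0,0.05],3],
    [[0,0,0],[0,0,0],4],
    [[0,0,0],[0,0,0],4.5],
    [[0,0,0],[0,0,2],4.5],
    [[0,0,0],[0,0,5],4.5],
    [[0,0,0],[0,0,6],4.5]
  ]
}}

```text
clock: 9.6
position: [0.5432, 0.2357, 0.1577]
ee_rot: [-0.002, -0.069, 0.998, -0.0]
contact_force: [0.1, 0.8, 0.2]
width: 0.0448
gripper_force: 0.0
```

>>> {"name": "drive_tool", "arguments": {
  "rows": [
    [[0,0,-0.177],[1.3,-5.8,0],4.5],
    [[0,0,-0.177],[1.3,-5.8,0],4.5],
    [[0,0,-0.177],[1.3,-5.8,0],4.5],
    [[0,0,-0.177],[1.3,-5.8,0],4.5],
    [[0,0,-0.177],[1.3,-5.8,0],4.5],
    [[0,0,-0.177],[1.3,-5.8,0],4.5],
    [[0,0,-0.177],[1.3,-5.8,0],4.5],
    [[0,0,-0.177],[1.3,-5.8,0],4.5]
  ]
}}

```text
clock: 10.6
position: [0.6482, -0.2299, 0.1574]
ee_rot: [-0.0, 0.599, 0.801, 0.0]
contact_force: [0.2, 0.2, -1.1]
width: 0.0448
gripper_force: 0.0
```

>>> {"name": "drive_tool", "arguments": {
  "rows": [
    [[0,0,0],[0,0,-5],4],
    [[0,0,0],[0,0,0],4],
    [[0,0,0],[0,0,0],4]
  ]
}}

```text
clock: 10.98
position: [0.6484, -0.2275, 0.1085]
ee_rot: [0.0, 0.596, 0.803, 0.0]
contact_force: [-0.8, 0.1, 1.1]
width: 0.0403
gripper_force: 0.0
```

Run:
```python
from h import *
w,e=snap('wrist','w5.png');s=manip.get_state();print(s['position'],s['ee_rot'],s['width'])
u=proj(e,(.6508,-.2305,.015));print(u)
for d in (-18,-6,0): print(rect(w,e,u+[0,d],.015))
v,f=snap('side','s2.png');t=proj(f,(.544,.236,.02)).astype(int)
a=cv2.resize(v[t[1]-50:t[1]+50,t[0]-80:t[0]+60],(512,366));cv2.imwrite('pics/m1.png',np.vstack([w[:230],a])[:,:,::-1])
```

```text
[ 0.64898835 -0.22754395  0.10947557] [1.15927210e-03 5.95852225e-01 8.03093197e-01 3.15433847e-04] 0.03985904837740066
[252.92493731 205.05823872]
(array([  652.1,  -231.1, -1285.1,    16. ,   119.2]), array([ 0.6511, -0.2271]), 3714)
(array([  652.1,  -231.1, -1285.1,    16. ,   119.2]), array([ 0.6511, -0.2271]), 3714)
(array([  652.1,  -231.1, -1285.1,    16. ,   119.2]), array([ 0.6511, -0.2271]), 3714)
```

View pics/m1.png

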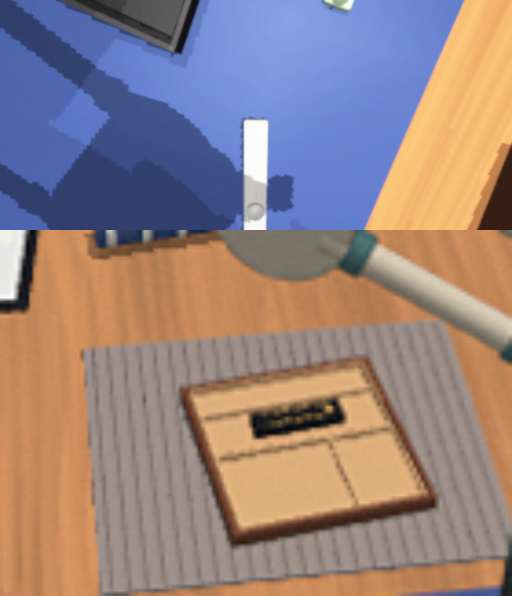

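The stick lies flat and centred in the wider channel. The paperweight is centred between the jaws, with its knob at (255,210).

>>> {"name": "drive_tool", "arguments": {
  "rows": [
    [[0,0,0],[0.3,-0.35,-3],4],
    [[0,0,0],[0,0,-3],4],
    [[0,0,0],[0,0,-2],4],
    [[0,0,0],[0,0,-1],4],
    [[0,0,0],[0,0,0],4],
    [[0,0,0],[0,0,0],4]
  ]
}}

```text
clock: 11.82
position: [0.652, -0.2317, 0.0194]
ee_rot: [0.001, 0.596, 0.803, 0.0]
contact_force: [0.3, -0.5, 0.1]
width: 0.0401
gripper_force: 0.0
```

>>> {"name": "drive_tool", "arguments": {
  "rows": [
    [[0,0,0],[0,0,0],2],
    [[0,0,0],[0,0,0],1],
    [[0,0,0],[0,0,0],1],
    [[0,0,0],[0,0,0],1],
    [[0,0,0],[0,0,0],1]
  ],
  "force": 60
}}

```text
clock: 12.45
position: [0.6516, -0.2318, 0.0191]
ee_rot: [0.001, 0.596, 0.803, 0.0]
contact_force: [-1.5, 0.7, 5.4]
width: 0.0135
gripper_force: 60.2
```

>>> {"name": "drive_tool", "arguments": {
  "rows": [
    [[0,0,0],[0,0,0.5],1],
    [[0,0,0],[0,0,0.5],1],
    [[0,0,0],[0,0,3],1],
    [[0,0,0],[0,0,4],1],
    [[0,0,0],[0,0,4],1],
    [[0,0,0],[0,0,0],1],
    [[0,0,0],[0,0,0],1]
  ]
}}

```text
clock: 13.32
position: [0.6501, -0.231, 0.1365]
ee_rot: [-0.001, 0.596, 0.803, -0.0]
contact_force: [-0.0, 0.7, -2.2]
width: 0.0144
gripper_force: 59.4
```

Run:
```python
from h import *
w,e=snap('wrist','w6.png');v,f=snap('side','s3.png');s=manip.get_state();print(s['position'],s['width'],s['contact_force'],s['moment'])
t=proj(f,(.652,-.232,.12)).astype(int);print(t)
a=cv2.resize(v[t[1]-50:t[1]+50,t[0]-80:t[0]+60],(512,366));cv2.imwrite('pics/m2.png',np.vstack([w[100:330],a])[:,:,::-1])
```

```text
[ 0.64968994 -0.23090195  0.13545162] 0.0137661329764519 [ 0.38440092  0.17722957 -1.62574159] [ 0.00505418  0.02537141 -0.01770909]
[323 223]
```

View pics/m2.png

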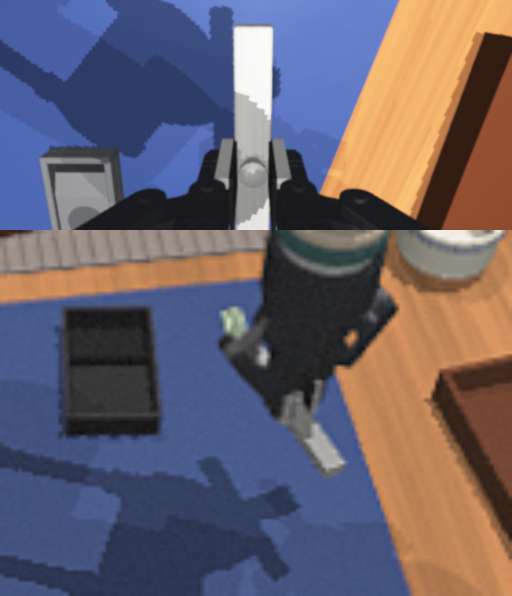

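The paperweight is gripped level at its knob (250,275 in the full wrist picture).

>>> {"name": "drive_tool", "arguments": {
  "rows": [
    [[0,0,0.1765],[-1.2,5.7,0],1],
    [[0,0,0.1765],[-1.2,5.7,0],1],
    [[0,0,0.1765],[-1.2,5.7,0],1],
    [[0,0,0.1765],[-1.2,5.7,0],1],
    [[0,0,0.1765],[-1.2,5.7,0],1],
    [[0,0,0.1765],[-1.2,5.7,0],1],
    [[0,0,0.1765],[-1.2,5.7,0],1],
    [[0,0,0.1765],[-1.2,5.7,0],1]
  ]
}}

```text
clock: 14.42
position: [0.5536, 0.226, 0.1361]
ee_rot: [-0.001, -0.07, 0.998, -0.0]
contact_force: [0.6, 0.2, -2.0]
width: 0.0136
gripper_force: 59.3
```

>>> {"name": "drive_tool", "arguments": {
  "rows": [
    [[0,0,0],[-1.6,5.9,0],1],
    [[0,0,0],[0,0,-3],1],
    [[0,0,0],[0,0,-3],1],
    [[0,0,0],[0,0,-2],1],
    [[0,0,0],[0,0,0],1],
    [[0,0,0],[0,0,0],1]
  ]
}}

```text
clock: 15.18
position: [0.5392, 0.2835, 0.0577]
ee_rot: [-0.0, -0.067, 0.998, 0.0]
contact_force: [1.1, 0.8, -1.2]
width: 0.0137
gripper_force: 59.4
```

>>> {"name": "drive_tool", "arguments": {
  "rows": [
    [[0,0,0],[-0.2,0.05,-1],1],
    [[0,0,0],[0,0,-1],1],
    [[0,0,0],[0,0,-0.5],1],
    [[0,0,0],[0,0,-0.2],1],
    [[0,0,0],[0,0,0],1],
    [[0,0,0],[0,0,0],1]
  ]
}}

```text
clock: 15.92
position: [0.5373, 0.2841, 0.0311]
ee_rot: [0.0, -0.067, 0.998, 0.0]
contact_force: [-0.2, -0.2, -2.3]
width: 0.0136
gripper_force: 59.4
```

>>> {"name": "drive_tool", "arguments": {
  "rows": [
    [[0,0,0],[0,0,-0.1],1],
    [[0,0,0],[0,0,-0.1],1],
    [[0,0,0],[0,0,0],1]
  ]
}}

```text
clock: 16.3
position: [0.537, 0.2839, 0.0288]
ee_rot: [-0.0, -0.067, 0.998, 0.0]
contact_force: [0.4, -0.1, -2.4]
width: 0.0138
gripper_force: 59.4
```

>>> {"name": "drive_tool", "arguments": {
  "rows": [
    [[0,0,0],[0,0,-0.1],1],
    [[0,0,0],[0,0,0],1]
  ]
}}

```text
clock: 16.55
position: [0.5372, 0.284, 0.0281]
ee_rot: [0.0, -0.067, 0.998, 0.0]
contact_force: [-0.1, -0.6, 0.8]
width: 0.0141
gripper_force: 59.7
```

>>> {"name": "drive_tool", "arguments": {
  "rows": [
    [[0,0,0],[0,0,-0.05],1],
    [[0,0,0],[0,0,0],1]
  ]
}}

```text
clock: 16.8
position: [0.5371, 0.284, 0.0281]
ee_rot: [0.0, -0.067, 0.998, 0.0]
contact_force: [-0.9, -0.7, 5.4]
width: 0.0137
gripper_force: 60.3
```

>>> {"name": "drive_tool", "arguments": {
  "rows": [
    [[0,0,0],[0,0,0.05],2],
    [[0,0,0],[0,0,0.05],2.8],
    [[0,0,0],[0,0,0],2.8],
    [[0,0,0],[0,0,2],2.8],
    [[0,0,0],[0,0,5],4],
    [[0,0,0],[0,0,5],6]
  ]
}}

```text
clock: 17.55
position: [0.5367, 0.2839, 0.149]
ee_rot: [-0.001, -0.067, 0.998, -0.0]
contact_force: [0.8, 0.2, -0.5]
width: 0.0567
gripper_force: 0.0
```

>>> {"name": "drive_tool", "arguments": {
  "rows": [
    [[0,0,-0.1775],[0,-5.9,0],8.5],
    [[0,0,-0.1775],[0,-5.9,0],8.5],
    [[0,0,-0.1775],[0,-5.9,0],8.5],
    [[0,0,-0.1775],[0,-5.9,0],8.5],
    [[0,0,-0.1775],[0,-5.9,0],8.5],
    [[0,0,-0.1775],[0,-5.9,0],8.5],
    [[0,0,-0.1775],[0,-5.9,0],8.5],
    [[0,0,-0.1775],[0,-5.9,0],8.5]
  ]
}}

```text
clock: 18.55
position: [0.5369, -0.19, 0.1483]
ee_rot: [0.0, 0.602, 0.799, 0.0]
contact_force: [1.0, 0.1, -0.2]
width: 0.085
gripper_force: 0.0
```

>>> {"name": "drive_tool", "arguments": {
  "rows": [
    [[0,0,0],[0.2,-5.9,0],8.5],
    [[0,0,0],[0.2,-5.9,0],8.5],
    [[0,0,0],[0.3,-5.9,-1],8.5],
    [[0,0,0],[0,0,-1],8.5],
    [[0,0,0],[0,0,0],8.5],
    [[0,0,0],[0,0,0],8.5]
  ]
}}

```text
clock: 19.3
position: [0.5441, -0.3635, 0.1285]
ee_rot: [-0.0, 0.599, 0.801, 0.0]
contact_force: [0.1, -0.4, 0.8]
width: 0.0855
gripper_force: 0.0
```

Run:
```python
from h import *
w,e=snap('wrist','w7.png');s=manip.get_state();print(s['position'],s['ee_rot'],s['width'])
u=proj(e,(.5434,-.3645,.023));print(u)
for d in (-30,-10,0): print(rect(w,e,u+[0,d],.023))
v,f=snap('side','s4.png');t=proj(f,(.544,.236,.02)).astype(int)
a=cv2.resize(v[t[1]-50:t[1]+30,t[0]-80:t[0]+60],(512,293));cv2.imwrite('pics/m3.png',np.vstack([w[60:360],a])[:,:,::-1])
```

```text
[ 0.54430404 -0.36357751  0.12883968] [1.15355554e-04 5.98885920e-01 8.00834324e-01 1.66046532e-04] 0.08488273961095727
[249.65010503 196.14168662]
(array([  543.9,  -366.4, -1288.2,    55.2,    92.2]), array([ 0.5431, -0.364 ]), 9193)
(array([  543.9,  -366.4, -1288.2,    55.2,    92.2]), array([ 0.5431, -0.364 ]), 9193)
(array([  543.9,  -366.4, -1288.2,    55.2,    92.2]), array([ 0.5431, -0.364 ]), 9193)
```

View pics/m3.png

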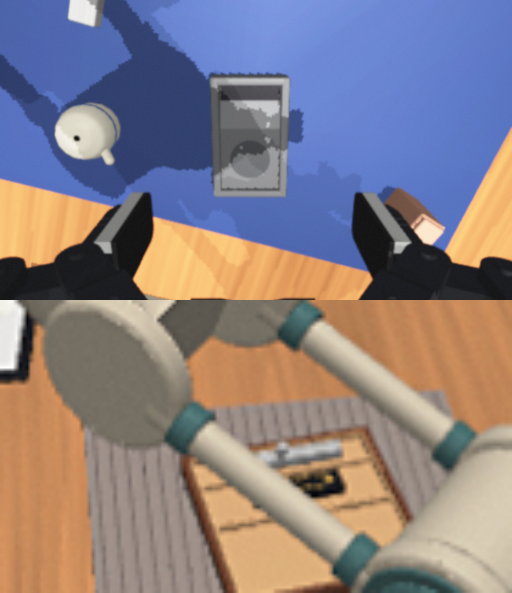

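The paperweight and stick both sit in their channels. The inkstone is centred between the open jaws at (250,196), and its size reads 92 x 55 mm.

>>> {"name": "drive_tool", "arguments": {
  "rows": [
    [[0,0,0],[0,-0.3,-4],7.5],
    [[0,0,0],[0,0,-3],7.5],
    [[0,0,0],[0,0,-2],7.5],
    [[0,0,0],[0,0,-1],7.5],
    [[0,0,0],[0,0,-0.9],7.5],
    [[0,0,0],[0,0,0],7.5],
    [[0,0,0],[0,0,0],7.5]
  ]
}}

```text
clock: 20.27
position: [0.5445, -0.3683, 0.0201]
ee_rot: [0.001, 0.599, 0.8, -0.0]
contact_force: [-0.5, 1.2, 0.3]
width: 0.075
gripper_force: 0.0
```

>>> {"name": "drive_tool", "arguments": {
  "rows": [
    [[0,0,0],[0,0,0],6],
    [[0,0,0],[0,0,0],5],
    [[0,0,0],[0,0,0],4.8],
    [[0,0,0],[0,0,0],4.8],
    [[0,0,0],[0,0,0],4.8]
  ],
  "force": 70
}}

```text
clock: 20.9
position: [0.5443, -0.3684, 0.0206]
ee_rot: [0.001, 0.6, 0.8, -0.0]
contact_force: [-0.4, 1.0, 5.8]
width: 0.0542
gripper_force: 75.2
```

>>> {"name": "drive_tool", "arguments": {
  "rows": [
    [[0,0,0],[0,0,0.5],4.8],
    [[0,0,0],[0,0,0.5],4.8],
    [[0,0,0],[0,0,3],4.8],
    [[0,0,0],[0,0,4],4.8],
    [[0,0,0],[0,0,4],4.8],
    [[0,0,0],[0,0,0],4.8],
    [[0,0,0],[0,0,0],4.8]
  ]
}}

```text
clock: 21.78
position: [0.5432, -0.3673, 0.1381]
ee_rot: [-0.001, 0.6, 0.8, 0.0]
contact_force: [-0.4, 0.7, -3.4]
width: 0.0537
gripper_force: 74.8
```

Run:
```python
from h import *
w,e=snap('wrist','w8.png');v,f=snap('side','s5.png');s=manip.get_state();print(s['position'],s['width'],s['contact_force'],s['moment'])
t=proj(f,(.544,-.366,.12)).astype(int);print(t)
a=cv2.resize(v[t[1]-50:t[1]+50,t[0]-80:t[0]+60],(512,366));cv2.imwrite('pics/m4.png',np.vstack([w[100:330],a])[:,:,::-1])
```

```text
[ 0.54286549 -0.36704527  0.137035  ] 0.05400077561633064 [ 0.63675831 -0.0228518  -2.19564085] [-0.03487032  0.05993141  0.05820334]
[292 271]
```

View pics/m4.png

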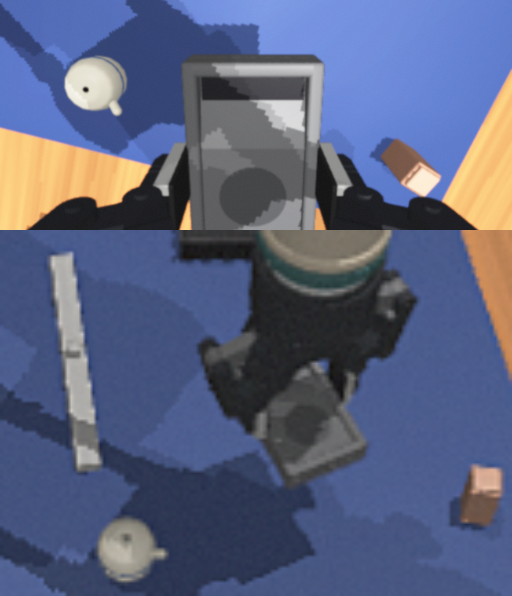

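>>> {"name": "drive_tool", "arguments": {
  "rows": [
    [[0,0,0.1778],[0,5.8,0],4.8],
    [[0,0,0.1778],[0,5.8,0],4.8],
    [[0,0,0.1778],[0,5.8,0],4.8],
    [[0,0,0.1778],[0,5.8,0],4.8],
    [[0,0,0.1778],[0,5.8,0],4.8],
    [[0,0,0.1778],[0,5.8,0],4.8],
    [[0,0,0.1778],[0,5.8,0],4.8],
    [[0,0,0.1778],[0,5.8,0],4.8]
  ]
}}

```text
clock: 22.88
position: [0.543, 0.0978, 0.1378]
ee_rot: [-0.001, -0.071, 0.997, 0.0]
contact_force: [1.1, -0.1, -2.7]
width: 0.0537
gripper_force: 74.8
```

>>> {"name": "drive_tool", "arguments": {
  "rows": [
    [[0,0,0],[-1.7,5.4,0],4.8],
    [[0,0,0],[0,0,-2],4.8],
    [[0,0,0],[0,0,-2],4.8],
    [[0,0,0],[0,0,-2],4.8],
    [[0,0,0],[0,0,-1],4.8],
    [[0,0,0],[0,0,0],4.8],
    [[0,0,0],[0,0,0],4.8]
  ]
}}

```text
clock: 23.75
position: [0.5276, 0.15, 0.0697]
ee_rot: [0.0, -0.068, 0.998, 0.0]
contact_force: [0.1, -0.1, -2.8]
width: 0.0536
gripper_force: 74.8
```

Run:
```python
from h import *
w,e=snap('wrist','w9.png');s=manip.get_state();print(s['position'],s['ee_rot'])
```

```text
[0.52767276 0.149977   0.0699639 ] [ 6.91277338e-04 -6.81690532e-02  9.97673540e-01  9.98153633e-05]
```

View pics/w9.png

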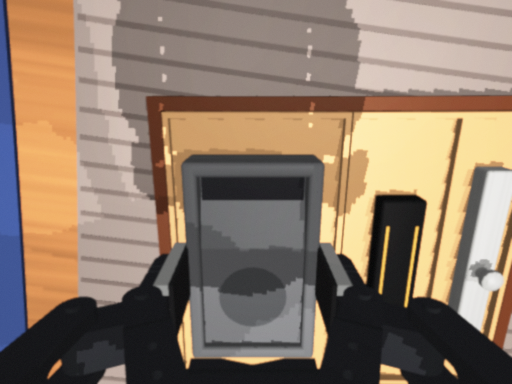

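The slate is held square over the large compartment, with its edges parallel to the walls and the packed stick and paperweight clear on the right.

>>> {"name": "drive_tool", "arguments": {
  "rows": [
    [[0,0,0],[-0.2,0.1,-1.5],4.8],
    [[0,0,0],[0,0,-1.2],4.8],
    [[0,0,0],[0,0,-0.6],4.8],
    [[0,0,0],[0,0,-0.4],4.8],
    [[0,0,0],[0,0,0],4.8],
    [[0,0,0],[0,0,0],4.8]
  ]
}}

```text
clock: 24.55
position: [0.5254, 0.151, 0.0326]
ee_rot: [0.0, -0.068, 0.998, 0.0]
contact_force: [0.1, 0.4, -3.2]
width: 0.0539
gripper_force: 74.9
```

>>> {"name": "drive_tool", "arguments": {
  "rows": [
    [[0,0,0],[0,0,-0.15],4.8],
    [[0,0,0],[0,0,-0.1],4.8],
    [[0,0,0],[0,0,0],4.8]
  ]
}}

```text
clock: 24.92
position: [0.525, 0.151, 0.0298]
ee_rot: [-0.0, -0.068, 0.998, 0.0]
contact_force: [-0.0, -0.4, -1.7]
width: 0.0539
gripper_force: 74.9
```

>>> {"name": "drive_tool", "arguments": {
  "rows": [
    [[0,0,0],[0,0,-0.1],4.8],
    [[0,0,0],[0,0,0],4.8]
  ]
}}

```text
clock: 25.18
position: [0.5251, 0.151, 0.0296]
ee_rot: [0.0, -0.068, 0.998, 0.0]
contact_force: [-2.0, -0.2, 5.1]
width: 0.0539
gripper_force: 75.6
```

>>> {"name": "drive_tool", "arguments": {
  "rows": [
    [[0,0,0],[0,0,-0.05],4.8],
    [[0,0,0],[0,0,0],4.8]
  ]
}}

```text
clock: 25.42
position: [0.5251, 0.151, 0.0296]
ee_rot: [0.0, -0.068, 0.998, 0.0]
contact_force: [-3.9, -1.0, 8.7]
width: 0.054
gripper_force: 76.2
```

>>> {"name": "drive_tool", "arguments": {
  "rows": [
    [[0,0,0],[0,0,0.05],5.6],
    [[0,0,0],[0,0,0.05],6.5],
    [[0,0,0],[0,0,0],6.5],
    [[0,0,0],[0,0,2],6.5],
    [[0,0,0],[0,0,5],6.5],
    [[0,0,0],[0,0,5],6.5]
  ]
}}

```text
clock: 26.18
position: [0.5248, 0.1509, 0.1501]
ee_rot: [-0.001, -0.068, 0.998, 0.0]
contact_force: [1.2, 0.1, 0.4]
width: 0.0652
gripper_force: 0.0
```

>>> {"name": "drive_tool", "arguments": {
  "rows": [
    [[0,0,-0.1],[-1,-5.4,0],6.5],
    [[0,0,-0.1],[-1,-5.4,0],6.5],
    [[0,0,-0.1],[-1,-5.4,0],6.5],
    [[0,0,-0.1],[-1,-5.4,0],6.5],
    [[0,0,-0.1],[-1,-5.4,0],6.5],
    [[0,0,-0.1],[-1,-5.4,0],6.5],
    [[0,0,-0.1],[-1,-5.4,0],6.5],
    [[0,0,-0.1],[-1,-5.4,0],6.5]
  ]
}}

```text
clock: 27.18
position: [0.4446, -0.2828, 0.1493]
ee_rot: [0.0, 0.327, 0.945, 0.0]
contact_force: [0.6, -0.1, -0.3]
width: 0.065
gripper_force: 0.0
```

>>> {"name": "drive_tool", "arguments": {
  "rows": [
    [[0,0,0],[-0.7,-5.6,0],6.5],
    [[0,0,0],[-0.7,-5.6,0],6.5],
    [[0,0,0],[0,0,0],6.5],
    [[0,0,0],[0,0,0],6.5]
  ]
}}

```text
clock: 27.68
position: [0.4306, -0.3925, 0.1488]
ee_rot: [-0.001, 0.326, 0.945, 0.001]
contact_force: [0.2, 0.4, -0.0]
width: 0.0646
gripper_force: 0.0
```

Run:
```python
from h import *
w,e=snap('wrist','w10.png');s=manip.get_state();print(s['position'],s['ee_rot'],s['width'])
u=proj(e,(.431,-.393,.025));print(u)
f=w.astype(int);m=((f[:,:,2]-f[:,:,0]<25)).astype(np.uint8)
n,l,st,ce=cv2.connectedComponentsWithStats(m,connectivity=4);k=l[int(u[1]),int(u[0])];print(k,st[k],ce[k])
b=(l==k).astype(np.uint8);b=cv2.morphologyEx(b,cv2.MORPH_OPEN,cv2.getStructuringElement(cv2.MORPH_ELLIPSE,(31,31)))
p=np.argwhere(b>0)[:,::-1]
for z in (.02,.025):
    P=np.array([ray(e,q,z)[:2] for q in p]);print(z,cv2.minEnclosingCircle((P*1000).astype(np.float32)),P.mean(0),np.ptp(P,axis=0))
v,f2=snap('side','s6.png');t=proj(f2,(.544,.2,.02)).astype(int)
a=cv2.resize(v[t[1]-50:t[1]+50,t[0]-80:t[0]+60],(512,366));cv2.imwrite('pics/m5.png',np.vstack([w[100:330],a])[:,:,::-1])
```

```text
[ 0.43083245 -0.39187621  0.14893179] [-5.43290708e-04  3.25520243e-01  9.45534690e-01  6.53489472e-04] 0.06499042657389943
[251.35677934 188.41810693]
3 [ 223  162   51   64 2137] [248.68366869 188.47964436]
0.02 ((430.12774658203125, -395.28167724609375), 20.652957916259766) [ 0.42985879 -0.39503483] [0.04090133 0.04078522]
0.025 ((429.0402526855469, -394.36212158203125), 20.255922317504883) [ 0.42877651 -0.39412   ] [0.04011495 0.04000107]
```

View pics/m5.png

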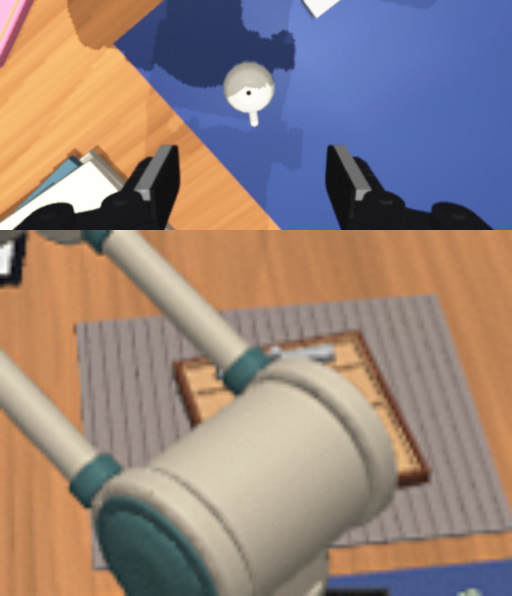

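The dropper is at (249,188) with its spout pointing straight down the picture, clear of both pads.

>>> {"name": "drive_tool", "arguments": {
  "rows": [
    [[0,0,0],[-0.1,-0.3,-4],6.5],
    [[0,0,0],[0,0,-4],6.5],
    [[0,0,0],[0,0,-2.5],6.5],
    [[0,0,0],[0,0,-1.5],6.5],
    [[0,0,0],[0,0,-0.9],6.5],
    [[0,0,0],[0,0,0],6.5],
    [[0,0,0],[0,0,0],6.5]
  ]
}}

```text
clock: 28.65
position: [0.4306, -0.3965, 0.0212]
ee_rot: [0.001, 0.326, 0.946, -0.0]
contact_force: [0.3, -0.5, -0.8]
width: 0.0648
gripper_force: 0.0
```

>>> {"name": "drive_tool", "arguments": {
  "rows": [
    [[0,0,0],[0,0,0],5],
    [[0,0,0],[0,0,0],4.2],
    [[0,0,0],[0,0,0],3.4],
    [[0,0,0],[0,0,0],3.4],
    [[0,0,0],[0,0,0],3.4]
  ],
  "force": 30
}}

```text
clock: 29.28
position: [0.4302, -0.3962, 0.021]
ee_rot: [0.0, 0.326, 0.945, -0.0]
contact_force: [-0.9, 1.2, 5.8]
width: 0.0385
gripper_force: 30.3
```

>>> {"name": "drive_tool", "arguments": {
  "rows": [
    [[0,0,0],[0,0,0.5],3.4],
    [[0,0,0],[0,0,0.5],3.4],
    [[0,0,0],[0,0,3],3.4],
    [[0,0,0],[0,0,4],3.4],
    [[0,0,0],[0,0,3],3.4],
    [[0,0,0],[0,0,0],3.4],
    [[0,0,0],[0,0,0],3.4]
  ]
}}

```text
clock: 30.15
position: [0.4295, -0.3954, 0.1294]
ee_rot: [-0.001, 0.326, 0.945, 0.001]
contact_force: [1.2, -0.3, -0.7]
width: 0.0383
gripper_force: 30.4
```

Run:
```python
from h import *
w,e=snap('wrist','w11.png');v,f=snap('side','s7.png');s=manip.get_state();print(s['position'],s['width'],s['gripper_force'])
t=proj(f,(.43,-.395,.12)).astype(int);print(t)
a=cv2.resize(v[t[1]-50:t[1]+50,t[0]-80:t[0]+60],(512,366));cv2.imwrite('pics/m6.png',np.vstack([w[100:330],a])[:,:,::-1])
```

```text
[ 0.42926266 -0.39513348  0.12869628] 0.038689377475291505 30.42343448381871
[246 288]
```

View pics/m6.png

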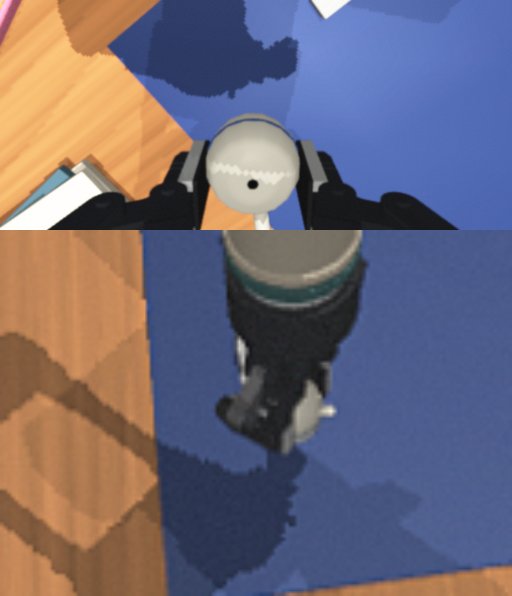

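The dropper is held upright, with the spout free.

>>> {"name": "drive_tool", "arguments": {
  "rows": [
    [[0,0,0.1],[1.81,5.58,0],3.4],
    [[0,0,0.1],[1.81,5.58,0],3.4],
    [[0,0,0.1],[1.81,5.58,0],3.4],
    [[0,0,0.1],[1.81,5.58,0],3.4],
    [[0,0,0.1],[1.81,5.58,0],3.4],
    [[0,0,0.1],[1.81,5.58,0],3.4],
    [[0,0,0.1],[1.81,5.58,0],3.4],
    [[0,0,0.1],[1.81,5.58,0],3.4]
  ]
}}

```text
clock: 31.25
position: [0.5746, 0.0522, 0.1289]
ee_rot: [-0.001, -0.07, 0.998, 0.0]
contact_force: [1.4, -0.9, -1.0]
width: 0.0383
gripper_force: 30.5
```

>>> {"name": "drive_tool", "arguments": {
  "rows": [
    [[0,0,0],[1.81,5.58,0],3.4],
    [[0,0,0],[1.81,5.58,0],3.4],
    [[0,0,0],[0,0,-2],3.4],
    [[0,0,0],[0,0,-2],3.4],
    [[0,0,0],[0,0,-2],3.4],
    [[0,0,0],[0,0,0],3.4],
    [[0,0,0],[0,0,0],3.4]
  ]
}}

```text
clock: 32.12
position: [0.6111, 0.162, 0.0702]
ee_rot: [-0.0, -0.068, 0.998, 0.0]
contact_force: [-0.0, 0.6, -1.1]
width: 0.0384
gripper_force: 30.6
```

Run:
```python
from h import *
w,e=snap('wrist','w12.png');s=manip.get_state();print(s['position'],s['ee_rot'])
```

```text
[0.61150024 0.16197623 0.0707203 ] [ 3.78734455e-04 -6.81665914e-02  9.97673877e-01  8.25824165e-05]
```

View pics/w12.png

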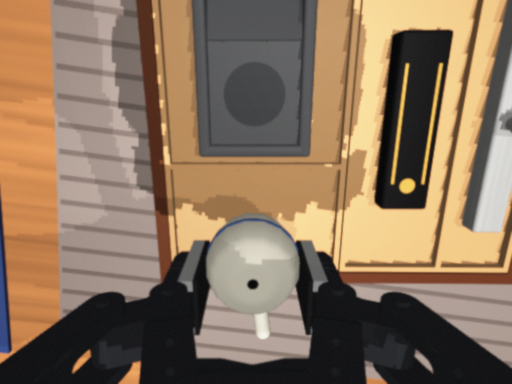

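The inkstone, stick and paperweight lie in their compartments. The dropper is over the small compartment, whose divider runs along row 165.

>>> {"name": "drive_tool", "arguments": {
  "rows": [
    [[0,0,0],[-0.1,0.1,-1.5],3.4],
    [[0,0,0],[0,0,-1.3],3.4],
    [[0,0,0],[0,0,-0.6],3.4],
    [[0,0,0],[0,0,-0.3],3.4],
    [[0,0,0],[0,0,0],3.4],
    [[0,0,0],[0,0,0],3.4]
  ]
}}

```text
clock: 32.92
position: [0.6104, 0.163, 0.0337]
ee_rot: [0.0, -0.068, 0.998, 0.0]
contact_force: [0.5, 0.3, -0.4]
width: 0.0384
gripper_force: 30.6
```

>>> {"name": "drive_tool", "arguments": {
  "rows": [
    [[0,0,0],[0,0,-0.15],3.4],
    [[0,0,0],[0,0,-0.1],3.4],
    [[0,0,0],[0,0,0],3.4]
  ]
}}

```text
clock: 33.3
position: [0.61, 0.163, 0.0308]
ee_rot: [-0.0, -0.068, 0.998, 0.0]
contact_force: [-1.1, -0.0, -0.6]
width: 0.0384
gripper_force: 30.6
```

Run:
```python
from h import *
e=eyes.get_calibration('wrist')
# w12 was taken at a known pose; shift the view by the move made since
s=manip.get_state();D=np.array([.6115,.162,.0707])-s['position'];V=np.array(e['view']);V[:3,3]-=V[:3,:3]@D;e['view']=V
C=np.array([.548,.2057])
for u in [(200,157),(308,155)]:
    d=ray(e,u,.032)[:2]-C;print((np.cos(.135)*d[0]+np.sin(.135)*d[1]).round(4),(-np.sin(.135)*d[0]+np.cos(.135)*d[1]).round(4))
print(s['position'])
```

```text
0.0168 -0.0787
0.0157 -0.0244
[0.60995552 0.16299772 0.03077004]
```

>>> {"name": "drive_tool", "arguments": {
  "rows": [
    [[0,0,0],[0,0,-0.1],3.4],
    [[0,0,0],[0,0,0],3.4]
  ]
}}

```text
clock: 33.55
position: [0.6101, 0.163, 0.03]
ee_rot: [0.0, -0.068, 0.998, 0.0]
contact_force: [-0.8, -0.8, 0.5]
width: 0.0383
gripper_force: 30.7
```

>>> {"name": "drive_tool", "arguments": {
  "rows": [
    [[0,0,0],[0,0,-0.05],3.4],
    [[0,0,0],[0,0,0],3.4]
  ]
}}

```text
clock: 33.8
position: [0.6101, 0.163, 0.03]
ee_rot: [0.0, -0.068, 0.998, 0.0]
contact_force: [-2.3, -0.4, 5.2]
width: 0.0386
gripper_force: 31.1
```

>>> {"name": "drive_tool", "arguments": {
  "rows": [
    [[0,0,0],[0,0,0.05],4.4],
    [[0,0,0],[0,0,0.05],5.5],
    [[0,0,0],[0,0,0],6],
    [[0,0,0],[0,0,2],6],
    [[0,0,0],[0,0,5],6],
    [[0,0,0],[0,0,6],6]
  ]
}}

```text
clock: 34.55
position: [0.6092, 0.1628, 0.1602]
ee_rot: [-0.002, -0.068, 0.998, -0.0]
contact_force: [0.6, -0.3, 0.1]
width: 0.0598
gripper_force: 0.0
```

>>> {"name": "drive_tool", "arguments": {
  "rows": [
    [[0,0,0],[0,-3,5],6],
    [[0,0,0],[0,0,5],6],
    [[0,0,0],[0,0,0],6],
    [[0,0,0],[0,0,0],6]
  ]
}}

```text
clock: 35.05
position: [0.6096, 0.133, 0.2598]
ee_rot: [-0.0, -0.068, 0.998, 0.0]
contact_force: [0.5, 0.6, -0.8]
width: 0.06
gripper_force: 0.0
```

Run:
```python
from h import *
w,e=snap('wrist','w13.png');v,f=snap('scene','z.png')
a=v[120:320,60:400]; a=cv2.resize(a,(512,301))
cv2.imwrite('pics/m7.png',np.vstack([w[60:350],a])[:,:,::-1])
```

```text
(no output)
```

View pics/m7.png

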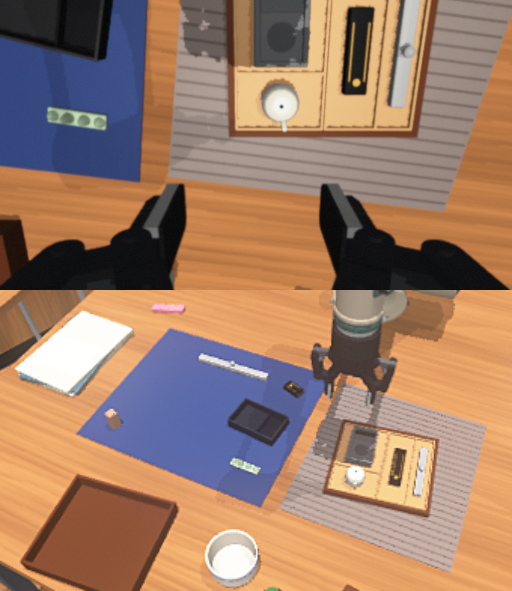

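All four items lie in their own compartments with the gripper clear. The ink tray, stub and long paperweight are where they started.

```bash
python3 -c "
from rig import job
print(job.sign_off())"
```

```text
the job is handed in; nothing more can be done
None
```

I packed the inkstone, water dropper, full ink stick and short paperweight into their compartments, left the class's things where they lay, and handed the job in at about 35 s; the sign-off returned no verdict.

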